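Put the modelling tool back in the full crock and close the tub

TASK

Tidy up the modelling bench: take the green-ended modelling tool out of the tub and lay it down on the glass plate, then pick it up again and stand it, cone down, among the other tools in the crowded blue crock, gently nudging them aside until it reaches the bottom. Then put the blue lid on the tub and press it down firmly until it sits level and fully home. Keep all the other tools in the crock, leave the crock standing about where it is, and leave the other things on the table alone.

Things in the scene. Friction and masses are not known exactly. Their poses are not given: they have to be found in the camera images.
- cone_tool: The tool to put away: stick 160 mm long, 60 g. Eight-sided handle, 22 mm across flats, 100 mm long (pale wood, end 30 mm green), then a blunt white cone 60 mm long, 22 to 8 mm across. Origin on its axis, mid-length; x along it to the cone tip. Starts lying on the blocks in the tub, cone to the tub's +x, axis 41 mm above the table. Centre of mass 20 mm from origin towards the green end.
- cone_tip (a point): The very tip of the white cone, on the tool's axis (80 mm from the tool's origin along its x).
- board: Green glass work plate lying fixed on the table, 240 mm (x) by 220 mm (y), 6 mm thick. Origin at the centre of its underside.
- crock: Blue round stoneware crock, 96 mm across and 95 mm high, wall 5 mm (mouth 86 mm across), inner floor 6 mm above its underside, 0.7 kg, standing loose on the table. Origin at the centre of its underside, z up. Six other modelling tools stand in it.
- tub: White rectangular airtight tub, 186 mm (its x) by 136 mm (its y), 66 mm high, wall 6 mm, fixed to the table. Origin at the centre of its underside. Packed with wrapped blocks up to 30 mm above its underside. A red sealing ring stands 6 mm proud of the rim all round.
- tub_rim (a point): Centre of the tub's mouth, level with the rim (66 mm above the tub's underside).
- seal (a joint): Sealing ring in the tub's rim: 0 = standing 6 mm proud, 0.006 m = pressed flush with the rim. Moves straight down, is stiff (about 8 N of friction plus drag when moved fast, so the lid's weight does not push it in; press slowly with 10 to 20 N) and stays where it is pushed.
- lid: Blue lid, 198 mm (its x) by 148 mm (its y), 0.15 kg. Plate 4 mm thick, upper face 16 mm above origin; skirt 3 mm thick, 12 mm deep, goes over the outside of the tub with 3 mm play each side, either way round. Origin: centre of its underside at the skirt's lower edge. Starts flat on the table, skirt down. Origin is 60 mm above the tub's underside when laid on the ring, 54 mm when home.
- lid_handle (a point): Point on the lid's white grip bar, 37 mm above the lid's origin. The bar is 70 mm long (lid's x), 16 mm wide (lid's y), 28 mm high, its top 44 mm above the lid's origin.
- stick0: Modelling tool standing in the crock: round wooden stick 22 mm across, 115 mm long, with a rounded yellow head on top. Loose, 35 g. Origin at the centre of its lower end.
- stick1: Modelling tool standing in the crock: round wooden stick 22 mm across, 117 mm long, with a rounded red head on top. Loose, 35 g. Origin at the centre of its lower end.
- stick2: Modelling tool standing in the crock: round wooden stick 22 mm across, 119 mm long, with a rounded orange head on top. Loose, 35 g. Origin at the centre of its lower end.
- stick3: Modelling tool standing in the crock: round wooden stick 22 mm across, 121 mm long, with a rounded grey head on top. Loose, 35 g. Origin at the centre of its lower end.
- stick4: Modelling tool standing in the crock: round wooden stick 22 mm across, 123 mm long, with a rounded brass head on top. Loose, 35 g. Origin at the centre of its lower end.
- stick5: Modelling tool standing in the crock: round wooden stick 22 mm across, 125 mm long, with a rounded dark brown wooden head on top. Loose, 35 g. Origin at the centre of its lower end.
- palette_knife: Bystander: palette knife with white handle, 200 mm long, lying on the table, origin near its middle.
- bowl: Bystander: white bowl, 110 mm across, 50 mm high, origin at its underside.
- jar: Bystander: amber jar with red cap, 70 mm across, 100 mm high, origin at its underside.
- mug: Bystander: white mug, 80 mm across, 90 mm high, origin at its underside.
Not all that is in view belongs to the job. Of the things that look like the lid, the larger one is meant.

How it is judged:
By the outcome, as a careful person would: the job done as asked, in the order asked, and still so for the second after the job is handed in, with the robot touching nothing.
It also fails if it takes over 72 s, if anything falls off the work surface, if the arm or the gripper's body presses on something with over 40 N, if the wrist force passes 120 N, or if a joint passes its speed limit or range.

ROBOT

A 6-joint arm with a two-finger parallel gripper is mounted at the origin on the work surface. World frame = base frame: x ahead of the robot, y to its left, z up, the work surface at z = 0. Lengths are in m, angles in rad, forces in N, time in s.
With the tool pointing down it reaches from about 0.325 to 0.775 m from the base axis. Payload 5.5 kg.
Tool frame: the origin (TCP) lies on the centre line of the jaws, within the pads' length; the fingertips stand 22 mm ahead of it and the grasp point (between the pads) lies 3 mm ahead of it; z points along the fingers, y is the line along which they close (so a half turn about z gives the same grasp; the last joint's range is limited). The gripper opens to 88 mm and grips with 3 to 60 N. Pads are 20 mm wide; open, the fingers measure 115 mm over their backs; the gripper's body (75 mm by 178 mm) begins 61 mm behind the grasp point.
Start: joints at [-1.282, 0.091, 1.231, -0, 1.82, -0.057], TCP at [0.203, -0.564, 0.245] pointing down, gripper open.
Joint ranges: [-2.87, 2.87], [-0.86, 2.18], [0.17, 2.46], [-1.51, 4.65], [0.06, 2.69], [-2.65, 2.65]. Speed limits (rad/s): [2.57, 2.57, 3.01, 3.14, 3.14, 3.14].

INTERFACE

Orientations are given as a rotation vector (axis times angle).
In Python, from station import bot, cams gives the robot as it stands. The module is installed in compiled form; this text tells all that it offers.
- The arm moves only by the shell command python3 -m pendant 'ROWS' [FORCE]. ROWS is JSON, a list of rows, each a list of 3 entries, a list of its own where there are three numbers: the opening, from 0 (shut) to 1 (fully open), then the shift along the world's x, y, z in m, then the turn, a rotation vector about the world's x, y, z in rad. In form: [[claw, [x, y, z], [wx, wy, wz]], ...]. A call has 1 to 5 rows; each row shifts and turns the commanded pose from where the row before left it; what a row does not reach is not made up. A row lasts 1/12 s, in which the tool goes at most 41.7 mm and 7.16 degrees, less where a joint would pass 70% of its speed; a pose out of reach is approached as far as the arm can. A call with a gripper value outside its range is refused whole. The fingers move at their own pace and stop on an object; FORCE is the grip in N (left out, the last holds). Time passes only in rows, so rows that do not move let the fingers close. It gives the time, the measured TCP pose, the force, the opening and the grip force at its end, in the units of the state.
- bot.get_obs(): the state, without advancing time (a new reading comes with each control period).
- cams.get_image(name): name is "side" or "top"; returns a dict with "color" (400x640x3 uint8, blue, green, red), "fx", "fy", "cx", "cy" (pixels), "rvec" (rotation vector, rad) and "tvec" (3), from world to camera coordinates, as OpenCV has them. Camera axes: x right, y down, z forward; pixel columns grow to the right and rows downward; lengths in m; the calibration is good to about 2 mm. A picture is of the moment at which its call begins. There is no depth.
- bot.job_done(): hands the job in; it is judged then, once.
The state is a dict: "clock": time; "q": joint angles; "joint_vel": joint speeds; "joint_torque": joint torques, N m; "tcp_pos": TCP position; "eef_rot": TCP orientation; "force": force on the tool from outside, world axes, zero at the start; "wrist_torque": the same for the moment, N m; "gripper_width": finger opening in m; "gripper_force": force on a finger pad.
Only numpy, scipy, OpenCV 4.12 (cv2) and the standard library are available. Lean on these libraries where they do the work, as an engineer would, in place of code of your own. Each camera call takes 0.05 s, during which the arm holds its last target. There are 200 camera calls.

## Working session

There is one attempt and no reset: what is moved stays moved. The work goes in short steps, Python scripts to look and compute and a shell command to move; the robot and the scene stay as the last step left them, time stands still between calls to the robot, and variables do not carry over. Pictures are saved under pics/ and viewed, at most 14 in all, crops included, and the job is handed in when it is done.

```bash
mkdir -p pics; cat > h.py <<'E'
import numpy as np,cv2
from station import bot,cams
def cam(n):
    c=cams.get_image(n); c['R']=cv2.Rodrigues(np.array(c['rvec'],float))[0]; c['t']=np.array(c['tvec'],float).reshape(3); return c
def ray(c,u,v,z):
    d=c['R'].T@np.array([(u-c['cx'])/c['fx'],(v-c['cy'])/c['fy'],1]); o=-c['R'].T@c['t']
    return o+d*(z-o[2])/d[2]
def proj(c,p):
    q=c['R']@np.array(p,float)+c['t']; return np.array([c['fx']*q[0]/q[2]+c['cx'],c['fy']*q[1]/q[2]+c['cy']])
E
python3 - <<'E'
from h import *
o=bot.get_obs(); print({k:np.round(v,3) for k,v in o.items()})
for n in('top','side'):
    c=cam(n); cv2.imwrite(f'pics/{n}0.png',c['color']); print(n,c['fx'],c['cx'],c['cy'],-c['R'].T@c['t'],c['R'])
E
```

```text
{'clock': np.float64(0.0), 'q': array([-1.282,  0.092,  1.232, -0.   ,  1.82 , -0.057]), 'joint_vel': array([-0.   , -0.002, -0.001,  0.   ,  0.003, -0.   ]), 'joint_torque': array([-2.0000e-03, -4.4645e+01, -4.0645e+01,  7.0000e-02,  2.9000e-02,
       -0.0000e+00]), 'tcp_pos': array([ 0.203, -0.564,  0.244]), 'eef_rot': array([-3.093, -0.54 ,  0.   ]), 'force': array([-0.708, -0.399,  0.622]), 'wrist_torque': array([ 0.009,  0.005, -0.054]), 'gripper_force': np.float64(0.0), 'gripper_width': np.float64(0.088)}
top 501.4492475030911 323.06498223361694 202.53910488257443 [0.37468877 0.00478754 1.28145248] [[-0.02379189 -0.99954636  0.018467  ]
 [-0.99718166  0.02241278 -0.07159887]
 [ 0.0711525  -0.02011842 -0.99726254]]
side 437.4410853022298 324.1284881525252 197.09586904711776 [0.15738509 0.68231933 0.78405298] [[-0.91580754 -0.40143816 -0.01199817]
 [-0.26446864  0.62528107 -0.73422062]
 [ 0.3022464  -0.66923164 -0.67880493]]
```

View pics/top0.png

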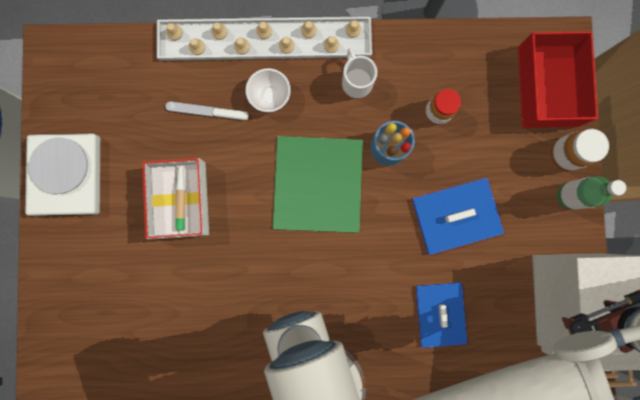

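View pics/side0.png

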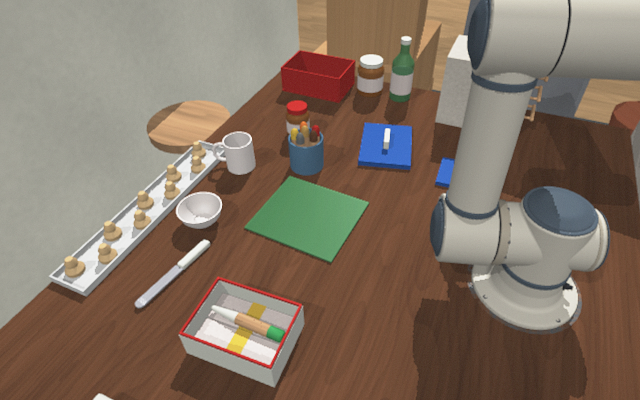

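Top view: tub at (175,198) with the tool (green end (180,222), cone tip (181,168)), board at (319,184), crock at (393,143). Lid candidates are the blue panels at (458,216), which is larger, and (441,314), which is smaller. The larger one fits the description.

```bash
python3 - <<'E'
from h import *
c=cam('top'); im=c['color']; hsv=cv2.cvtColor(im,cv2.COLOR_BGR2HSV)
def comps(lo,hi,a=60,win=None):
    m=cv2.inRange(hsv,lo,hi); 
    if win: k=np.zeros_like(m); k[win[1]:win[3],win[0]:win[2]]=255; m&=k
    cs,_=cv2.findContours(m,cv2.RETR_EXTERNAL,cv2.CHAIN_APPROX_NONE)
    return [x for x in cs if cv2.contourArea(x)>a]
def rect(x,z):
    b=cv2.boxPoints(cv2.minAreaRect(x)); P=np.array([ray(c,u,v,z)[:2] for u,v in b])
    e=P[1]-P[0],P[2]-P[1]; e=sorted(e,key=np.linalg.norm); l=e[1]
    return 'px',b.mean(0).round(1),'ctr',P.mean(0).round(4),'size',[round(float(np.linalg.norm(k)),4) for k in e],'ang',round(float(np.degrees(np.arctan2(l[1],l[0]))),1)
for x in comps((105,150,60),(125,255,255),400): print('blue',rect(x,.016))
for x in comps((50,100,40),(80,255,255),2000,(200,100,400,260)): print('board',rect(x,.006))
for x in comps((0,150,120),(6,255,255),60,(130,140,220,250)): print('ring',rect(x,.072))
for x in comps((50,100,40),(80,255,255),20,(130,140,220,250)): print('green',rect(x,.041),x[:,0].min(0),x[:,0].max(0))
for x in comps((8,70,120),(16,200,255),60,(170,160,192,235)): print('wood',rect(x,.046))
for x in comps((95,80,40),(110,255,255),100,(360,110,420,170)): print('crock',rect(x,.095),cv2.minEnclosingCircle(x))
a=cv2.resize(im[115:170,365:420],(440,440),interpolation=cv2.INTER_CUBIC)
b=cv2.resize(im[170:355,395:515],(286,440),interpolation=cv2.INTER_CUBIC)
s=cams.get_image('side')['color']
cv2.imwrite('pics/c1.png',np.hstack([a,b])); 
E
```

```text
blue ('px', array([441.2, 314.7], dtype=float32), 'ctr', array([ 0.1775, -0.3095]), 'size', [0.1141, 0.151], 'ang', -177.5)
blue ('px', array([457.6, 215.7], dtype=float32), 'ctr', array([ 0.4243, -0.3615]), 'size', [0.1463, 0.1995], 'ang', -75.2)
board ('px', array([317.8, 183.2], dtype=float32), 'ctr', array([ 0.5163, -0.0087]), 'size', [0.2146, 0.2337], 'ang', -3.3)
ring ('px', array([153.3, 186.2], dtype=float32), 'ctr', array([0.5104, 0.3881]), 'size', [0.1109, 0.2249], 'ang', -33.2)
green ('px', array([179.5, 224. ], dtype=float32), 'ctr', array([0.4182, 0.3342]), 'size', [0.0171, 0.0246], 'ang', 179.8) [176 219] [183 229]
crock ('px', array([385.6, 146.8], dtype=float32), 'ctr', array([ 0.59  , -0.1721]), 'size', [0.0735, 0.0922], 'ang', -146.0) ((389.3712463378906, 143.59442138671875), 20.86862564086914)
```

View pics/c1.png

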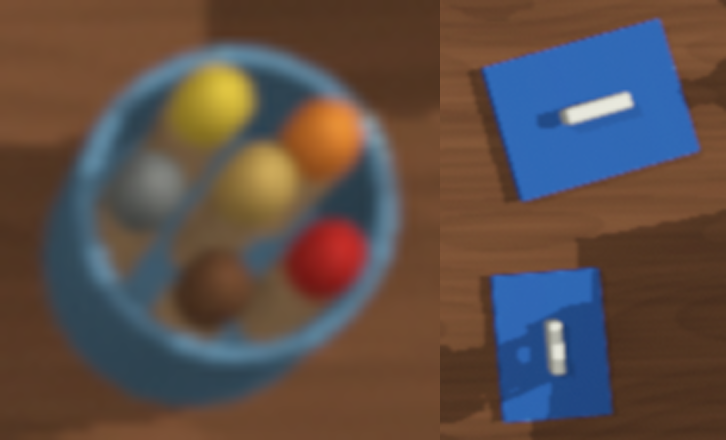

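The crop confirms it: the upper panel, 146 x 200 mm, is the large lid, and the lower one, 114 x 151 mm, is the decoy. In the crock, the heads in crop pixels are yellow (212,103), orange (322,138), grey (150,190), brass (258,185), brown (213,288) and red (327,258). The rim centre is about (238,203).

```bash
python3 - <<'E'
from h import *
c=cam('top'); im=c['color']; hsv=cv2.cvtColor(im,cv2.COLOR_BGR2HSV)
w=np.zeros(im.shape[:2],np.uint8); w[140:255,130:222]=255
m=(cv2.inRange(hsv,(0,120,110),(6,255,255))|cv2.inRange(hsv,(172,120,110),(180,255,255)))&w
p=np.argwhere(m)[:,::-1].astype(np.float32); b=cv2.boxPoints(cv2.minAreaRect(p))
P=np.array([ray(c,u,v,.072)[:2] for u,v in b]);e=P[1]-P[0],P[2]-P[1]
print('tub',b.round(1).tolist(),P.mean(0),[np.linalg.norm(k) for k in e],[np.degrees(np.arctan2(k[1],k[0])) for k in e])
print('tool green end/tip', ray(c,179.5,229.5,.041),ray(c,181,166.5,.041), ray(c,179.5,224,.048))
f=lambda x,y,z: ray(c,365+(x-3.5)/8,115+(y-3.5)/8,z)[:2].round(4)
cr=f(238,203,.095); print('crock',cr)
for n,x,y,z in [('yel',212,103,.123),('red',327,258,.125),('or',322,138,.127),('grey',150,190,.129),('brass',258,185,.131),('brown',213,288,.133)]: print(n,((f(x,y,z)-cr)*1000).round(1))
s=cam('side')
for n,z in(('red',0),): print('side proj crock rim',proj(s,[*cr,.095]))
cv2.imwrite('pics/s1.png',np.hstack([cv2.resize(s['color'][110:185,270:340],(373,400),interpolation=cv2.INTER_CUBIC),cv2.resize(s['color'][270:390,170:310],(420,400),interpolation=cv2.INTER_CUBIC)]))
E
```

```text
tub [[140.6999969482422, 160.60000610351562], [197.60000610351562, 157.6999969482422], [201.60000610351562, 234.6999969482422], [144.60000610351562, 237.60000610351562]] [0.48144402 0.34566469] [np.float64(0.1370443448955334), np.float64(0.18662301433088294)] [np.float64(-88.21414332411129), np.float64(-177.44817607257673)]
tool green end/tip [0.40470135 0.33419901 0.041     ] [0.5607044  0.32996732 0.041     ] [0.41797062 0.33229438 0.048     ]
crock [ 0.6061 -0.1937]
yel [24.4 11.3]
red [-22.6 -20.5]
or [ 12.5 -20. ]
grey [-2.3 31.2]
brass [-1.8  0. ]
brown [-32.2  14.4]
side proj crock rim [305.37437725 138.0727915 ]
```

View pics/s1.png

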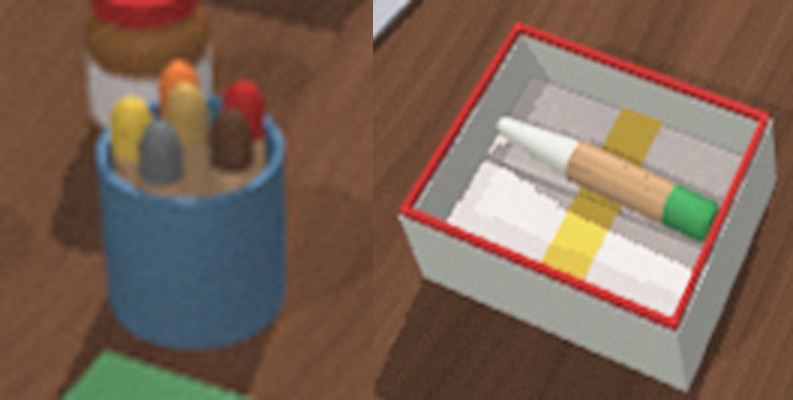

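The tool lies from (0.405,0.334) to (0.561,0.330), the tub centre is (0.481,0.346), and the crock is at (0.606,-0.194) with the brass stick in its middle. The stick heads reach about z=0.14. The tool is clear of the tub walls. Moving above it now.

```bash

python3 -m pendant '[[0.5,[0.024,0.032,0],[0,0,0]],[0.5,[0.024,0.032,0],[0,0,0]],[0.5,[0.024,0.032,0],[0,0,0]],[0.5,[0.024,0.032,0],[0,0,0]],[0.5,[0.024,0.032,0],[0,0,0]]]' 40
python3 -m pendant '[[0.5,[0.024,0.032,0],[0,0,0]],[0.5,[0.024,0.032,0],[0,0,0]],[0.5,[0.024,0.032,0],[0,0,0]],[0.5,[0.024,0.032,0],[0,0,0]],[0.5,[0.024,0.032,0],[0,0,0]]]'
python3 -m pendant '[[0.5,[0,0.041,0],[0,0,-0.027]],[0.5,[0,0.041,0],[0,0,-0.027]],[0.5,[0,0.041,0],[0,0,-0.027]],[0.5,[0,0.041,0],[0,0,-0.027]],[0.5,[0,0.041,0],[0,0,-0.027]]]'
python3 -m pendant '[[0.5,[0,0.041,0],[0,0,-0.027]],[0.5,[0,0.041,0],[0,0,-0.027]],[0.5,[0,0.041,0],[0,0,-0.027]],[0.5,[0,0.041,0],[0,0,-0.027]],[0.5,[0,0.041,0],[0,0,-0.027]]]'
python3 -m pendant '[[0.5,[0.005,0.04,0],[0,0,-0.027]],[0.5,[0.005,0.04,-0.01],[0,0,-0.027]],[0.5,[0.005,0.04,-0.03],[0,0,-0.027]],[0.5,[0.005,0.04,-0.03],[0,0,-0.027]],[0.5,[0,0,-0.03],[0,0,0]]]'
python3 - <<'E'
from h import *
o=bot.get_obs(); print(o['clock'],o['q'].round(4),o['tcp_pos'].round(4),cv2.Rodrigues(o['eef_rot'])[0].round(3).tolist(),o['gripper_width'])
E
```

```text
clock: 0.72
tcp_pos: [0.324, -0.4029, 0.2446]
eef_rot: [3.095, 0.539, 0.0]
force: [0.2, -0.4, 0.6]
gripper_width: 0.0577
gripper_force: 0.0
clock: 1.13
tcp_pos: [0.4441, -0.2427, 0.2448]
eef_rot: [3.094, 0.54, 0.001]
force: [0.1, -0.6, -0.3]
gripper_width: 0.0438
gripper_force: 0.0
clock: 1.55
tcp_pos: [0.4429, -0.0376, 0.2447]
eef_rot: [3.124, 0.328, 0.001]
force: [0.5, 0.5, 0.1]
gripper_width: 0.044
gripper_force: 0.0
clock: 1.97
tcp_pos: [0.4428, 0.1676, 0.2449]
eef_rot: [-3.139, -0.117, -0.001]
force: [0.9, 0.3, 0.0]
gripper_width: 0.044
gripper_force: 0.0
clock: 2.38
tcp_pos: [0.4615, 0.317, 0.1542]
eef_rot: [-3.138, 0.046, -0.002]
force: [0.5, 0.4, 0.9]
gripper_width: 0.0439
gripper_force: 0.0
2.3833 [ 5.4000e-01 -1.8300e-02  1.5025e+00  2.1000e-03  1.6549e+00  2.1400e+00] [0.4615 0.317  0.1542] [[1.0, -0.029, 0.001], [-0.029, -1.0, 0.003], [0.001, -0.003, -1.0]] 0.043890112243187326
```

```bash

python3 -m pendant '[[0.5,[0,0.006,-0.03],[0,0,0]],[0.5,[0,0,-0.03],[0,0,0]],[0.5,[0,0,-0.02],[0,0,0]],[0.5,[0,0,-0.01],[0,0,0]],[0.5,[0,0,0],[0,0,0]]]' 40
python3 -c "
from h import *
o=bot.get_obs();print(o['q'].round(4).tolist(),o['tcp_pos'].round(4).tolist())"
python3 -m pendant '[[0.1,[0,0,0],[0,0,0]],[0.1,[0,0,0],[0,0,0]],[0.1,[0,0,0],[0,0,0]],[0.1,[0,0,0],[0,0,0]]]'
python3 -m pendant '[[0.1,[0,0,0.02],[0,0,0]],[0.1,[0,0,0.03],[0,0,0]],[0.1,[0,0,0.03],[0,0,0]],[0.1,[0,0,0.02],[0,0,0]],[0.1,[0,0,0],[0,0,0]]]'
python3 - <<'E'
from h import *
c=cam('side'); cv2.imwrite('pics/s2.png',c['color'][150:400,100:400]); o=bot.get_obs();print(o['q'].round(4).tolist(),o['tcp_pos'].round(4).tolist(),o['clock'])
E
```

```text
clock: 2.8
tcp_pos: [0.4616, 0.3192, 0.0649]
eef_rot: [-3.139, 0.049, -0.001]
force: [0.9, -0.3, 0.1]
gripper_width: 0.0439
gripper_force: 0.5
[0.5433, 0.0258, 1.6182, 0.0018, 1.4958, 2.1452] [0.4616, 0.3192, 0.0649]
clock: 3.13
tcp_pos: [0.4618, 0.3177, 0.0651]
eef_rot: [-3.141, 0.051, -0.0]
force: [0.3, 0.1, 0.5]
gripper_width: 0.0215
gripper_force: 37.2
clock: 3.55
tcp_pos: [0.4634, 0.3185, 0.1706]
eef_rot: [-3.137, 0.051, -0.012]
force: [0.2, -0.3, 0.6]
gripper_width: 0.0205
gripper_force: 36.8
[0.5419, -0.0182, 1.4788, -0.0003, 1.6763, 2.1453] [0.4627, 0.3181, 0.1675] 3.6
```

View pics/s2.png

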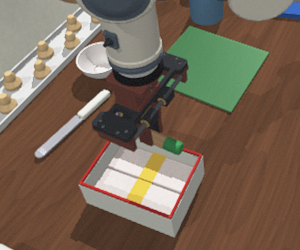

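The image shows the tool lifted, with the green end visible below the fingers at crop (173,146). The rows fell short, so it is held only by its upper edge. I'll set it back on the blocks and regrip lower.

```bash

python3 -m pendant '[[0.1,[0,0,-0.03],[0,0,0]],[0.1,[0,0,-0.03],[0,0,0]],[0.1,[0,0,-0.02],[0,0,0]],[0.1,[0,0,-0.015],[0,0,0]],[0.1,[0,0,-0.007],[0,0,0]]]' 40
python3 -m pendant '[[0.5,[0,0,0],[0,0,0]],[0.5,[0,0,0],[0,0,0]],[0.5,[0,0,-0.005],[0,0,0]],[0.5,[0,0,-0.005],[0,0,0]],[0.5,[0,0,0],[0,0,0]]]'
python3 -c "
from h import *
o=bot.get_obs();print(o['q'].round(4).tolist(),o['tcp_pos'].round(4).tolist())"
```

```text
clock: 4.02
tcp_pos: [0.4602, 0.3159, 0.0629]
eef_rot: [3.137, -0.051, -0.006]
force: [-17.4, -14.6, 49.4]
gripper_width: 0.0217
gripper_force: 43.1
clock: 4.43
tcp_pos: [0.4615, 0.3179, 0.0523]
eef_rot: [-3.141, 0.051, 0.001]
force: [-0.4, -0.0, 5.8]
gripper_width: 0.0436
gripper_force: 3.0
[0.5423, 0.0342, 1.6324, 0.0003, 1.4753, 2.1452] [0.4615, 0.3179, 0.0523]
```

```bash

python3 -m pendant '[[0.5,[0,0,0.0025],[0,0,0]],[0.1,[0,0,0],[0,0,0]],[0.1,[0,0,0],[0,0,0]],[0.1,[0,0,0],[0,0,0]],[0.1,[0,0,0],[0,0,0]]]' 40
python3 -m pendant '[[0.1,[0,0,0.02],[0,0,0]],[0.1,[0,0,0.03],[0,0,0]],[0.1,[0,0,0.03],[0,0,0]],[0.1,[0,0,0.02],[0,0,0]],[0.1,[0,0,0],[0,0,0]]]'
python3 - <<'E'
from h import *
from scipy.optimize import least_squares
c=cam('side'); cv2.imwrite('pics/s3.png',cv2.resize(c['color'][200:370,150:350],(600,510)))
o=bot.get_obs();print(o['q'].round(4).tolist(),o['tcp_pos'].round(4).tolist(),o['clock'])
D=[([-1.282,.0915,1.2315,0,1.82,-.057],[.203,-.564,.244]),([0.5423,0.0342,1.6324,0.0003,1.4753,2.1452],[0.4615,0.3179,0.0523]),([0.5419,-0.0182,1.4788,0,1.6763,2.1453],[0.4627,0.3181,0.1675]),(list(o['q']),list(o['tcp_pos']))]
def f(p):
    h,L1,L2,e,s=p; out=[]
    for q,t in D:
        A=q[1]+q[2]; r=s+L1*np.sin(q[1])+L2*np.sin(A)+e*np.cos(A); z=h+L1*np.cos(q[1])+L2*np.cos(A)-e*np.sin(A)
        out+=[r-np.hypot(t[0],t[1]),z-t[2]]
    return np.array(out)
for x0 in([0,.45,.5,0,0],[0,.4,.5,0.0,0.1]):
    R=least_squares(f,x0); print(R.x.round(4),R.cost)
E
```

```text
clock: 4.85
tcp_pos: [0.4614, 0.3177, 0.0548]
eef_rot: [3.141, -0.051, -0.001]
force: [-0.3, -0.2, 0.1]
gripper_width: 0.0214
gripper_force: 40.0
clock: 5.27
tcp_pos: [0.4635, 0.3189, 0.1611]
eef_rot: [-3.137, 0.05, -0.012]
force: [0.2, 0.8, 0.7]
gripper_width: 0.0214
gripper_force: 40.0
[0.5423, -0.0163, 1.4937, 0.0001, 1.659, 2.1452] [0.4627, 0.3185, 0.1581] 5.3167
[-0.1436  0.3478  0.5585  0.0986  0.002 ] 2.624119782601496e-08
[-0.1436  0.3478  0.5585  0.0986  0.002 ] 2.624119782633314e-08
```

View pics/s3.png

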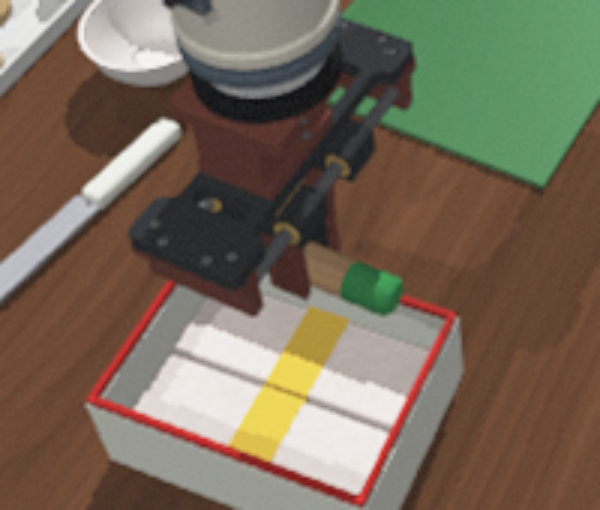

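The tool is well held. Next I carry it to the plate, turning the cone to +y, and lay it down.

```bash

python3 -m pendant '[[0.1,[0,-0.028,0],[0,0,0.107]],[0.1,[0,-0.028,0],[0,0,0.107]],[0.1,[0,-0.028,0],[0,0,0.107]],[0.1,[0,-0.028,0],[0,0,0.107]],[0.1,[0,-0.028,0],[0,0,0.107]]]'
python3 -m pendant '[[0.1,[0,-0.028,0],[0,0,0.107]],[0.1,[0,-0.028,0],[0,0,0.107]],[0.1,[0,-0.028,0],[0,0,0.107]],[0.1,[0,-0.028,0],[0,0,0.107]],[0.1,[0,-0.028,0],[0,0,0.107]]]'
python3 -m pendant '[[0.1,[0,-0.028,-0.02],[0,0,0.107]],[0.1,[0,-0.026,-0.02],[0,0,0.107]],[0.1,[0,0,-0.02],[0,0,0.107]],[0.1,[0,0,-0.02],[0,0,0.107]],[0.1,[0,0,0],[0,0,0.107]]]'
python3 -c "
from h import *
o=bot.get_obs();print(o['q'].round(4).tolist(),o['tcp_pos'].round(4).tolist(),cv2.Rodrigues(o['eef_rot'])[0].round(3).tolist())"
```

```text
clock: 5.73
tcp_pos: [0.4606, 0.1764, 0.1527]
eef_rot: [3.04, 0.79, -0.006]
force: [-1.5, -0.4, 0.2]
gripper_width: 0.022
gripper_force: 40.0
clock: 6.15
tcp_pos: [0.4606, 0.0365, 0.1528]
eef_rot: [-2.722, -1.564, 0.005]
force: [-0.1, -0.3, -0.7]
gripper_width: 0.0219
gripper_force: 40.0
clock: 6.57
tcp_pos: [0.458, -0.0165, 0.0682]
eef_rot: [-2.209, -2.222, 0.01]
force: [0.1, 0.2, -1.3]
gripper_width: 0.0214
gripper_force: 40.0
[-0.1102, -0.2521, 1.8689, 0.0, 1.5354, -0.116] [0.458, -0.0165, 0.0682] [[-0.006, 1.0, -0.011], [1.0, 0.006, 0.001], [0.001, -0.011, -1.0]]
```

```bash

python3 -m pendant '[[0.1,[0,0,0],[0,0,0]],[0.1,[0,0,-0.015],[0,0,0]],[0.1,[0,0,-0.01],[0,0,0]],[0.1,[0,0,-0.005],[0,0,0]],[0.1,[0,0,0],[0,0,0]]]'
python3 -m pendant '[[0.1,[0,0,-0.002],[0,0,0]],[0.1,[0,0,-0.002],[0,0,0]],[0.1,[0,0,-0.001],[0,0,0]],[0.1,[0,0,0],[0,0,0]]]'
```

```text
clock: 6.98
tcp_pos: [0.4605, -0.0159, 0.0434]
eef_rot: [-2.219, -2.22, 0.003]
force: [0.3, 0.1, -0.4]
gripper_width: 0.0213
gripper_force: 40.0
clock: 7.32
tcp_pos: [0.4618, -0.0161, 0.0406]
eef_rot: [2.219, 2.223, 0.0]
force: [-0.3, -0.4, -0.4]
gripper_width: 0.0214
gripper_force: 40.0
```

```bash

python3 -m pendant '[[0.1,[0,0,-0.003],[0,0,0]],[0.1,[0,0,-0.003],[0,0,0]],[0.1,[0,0,-0.002],[0,0,0]],[0.1,[0,0,0],[0,0,0]],[0.1,[0,0,0],[0,0,0]]]'
python3 -m pendant '[[0.1,[0,0,-0.001],[0,0,0]],[0.1,[0,0,0],[0,0,0]]]'
```

```text
clock: 7.73
tcp_pos: [0.4615, -0.0161, 0.0321]
eef_rot: [-2.219, -2.223, 0.0]
force: [0.2, -0.2, 0.5]
gripper_width: 0.0215
gripper_force: 40.0
clock: 7.9
tcp_pos: [0.4617, -0.0162, 0.0313]
eef_rot: [-2.219, -2.224, -0.0]
force: [-0.1, -0.7, 0.3]
gripper_width: 0.0216
gripper_force: 40.0
```

```bash

python3 -m pendant '[[0.1,[0,0,-0.001],[0,0,0]],[0.1,[0,0,-0.0005],[0,0,0]],[0.1,[0,0,0],[0,0,0]]]'
python3 -m pendant '[[0.5,[0,0,0],[0,0,0]],[0.5,[0,0,0],[0,0,0]],[0.5,[0,0,0],[0,0,0]],[0.5,[0,0,0.02],[0,0,0]],[0.5,[0,0,0.03],[0,0,0]]]'
python3 -m pendant '[[0.5,[0,0,0.03],[0,0,0]],[0.5,[0,0,0.03],[0,0,0]],[0.5,[0.0,-0.02,0.02],[0.1,0,0]],[0.5,[0,-0.02,0],[0.1,0,0]],[0.5,[0,-0.02,0],[0.1,0,0]]]'
python3 -m pendant '[[0.5,[0.0,-0.02,0],[0.1,0,0]],[0.5,[0,-0.02,0],[0.1,0,0]],[0.5,[0,0,0],[0.024,0,0]],[0.5,[0,0,0],[0,0,0]]]'
python3 - <<'E'
from h import *
c=cam('side'); t=cam('top'); im=np.hstack([cv2.resize(c['color'][120:320,200:440],(480,400)),cv2.resize(t['color'][120:240,260:440],(320,400*2//3*80//100))if 0 else cv2.resize(t['color'][120:245,260:360],(320,400))])
cv2.imwrite('pics/p4.png',im)
o=bot.get_obs();print(o['clock'],o['q'].round(4).tolist(),o['tcp_pos'].round(4).tolist(),cv2.Rodrigues(o['eef_rot'])[0].round(3).tolist())
E
```

```text
clock: 8.15
tcp_pos: [0.4619, -0.0162, 0.0307]
eef_rot: [2.219, 2.223, 0.001]
force: [-2.3, -0.1, 4.8]
gripper_width: 0.0216
gripper_force: 40.0
clock: 8.57
tcp_pos: [0.4594, -0.0159, 0.0767]
eef_rot: [-2.215, -2.22, 0.007]
force: [0.0, -0.5, -0.0]
gripper_width: 0.0437
gripper_force: 0.0
clock: 8.98
tcp_pos: [0.463, -0.0761, 0.163]
eef_rot: [-2.055, -2.068, -0.321]
force: [-0.3, 0.6, -0.3]
gripper_width: 0.0439
gripper_force: 0.0
clock: 9.32
tcp_pos: [0.4611, -0.118, 0.1579]
eef_rot: [-1.928, -1.921, -0.517]
force: [-0.0, -0.4, -0.6]
gripper_width: 0.0441
gripper_force: 0.0
9.4167 [-0.6073, -0.0578, 1.6093, 0.4447, 1.8778, -0.5345] [0.4617, -0.116, 0.1595] [[-0.001, 1.0, -0.0], [0.866, 0.001, 0.5], [0.5, 0.0, -0.866]]
```

View pics/p4.png

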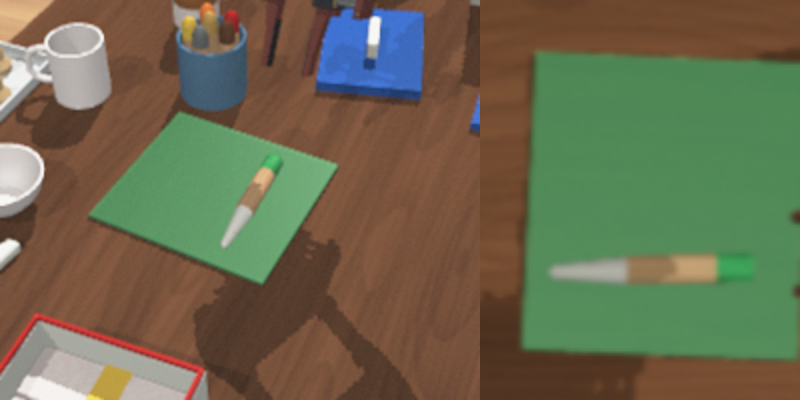

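The tool lies on the plate, green end at panel (755,267) and tip at (549,272). I compute the regrasp offset from that.

```bash
python3 - <<'E'
from h import *
c=cam('top'); hsv=cv2.cvtColor(c['color'],cv2.COLOR_BGR2HSV)
e=ray(c,345.9,203.4,.017); t=ray(c,281.6,205,.017); print(e,t)
G=np.array([.4616,e[1]+.014,.017]); a=np.array([0,.5,-.866]); print('dTCP',G-.0175*a-bot.get_obs()['tcp_pos'])
E
```

```text
[ 0.46142276 -0.07844477  0.017     ] [0.46103163 0.08406644 0.017     ]
dTCP [-0.00020935  0.04211746 -0.12794474]
```

```bash

python3 -m pendant '[[0.5,[0,0.004,-0.025],[0,0,0]],[0.5,[0,0.004,-0.025],[0,0,0]],[0.5,[0,0.005,-0.025],[0,0,0]],[0.5,[0,0.01,-0.017],[0,0,0]],[0.5,[0,0.01,-0.017],[0,0,0]]]'
python3 -m pendant '[[0.5,[0,0.005,-0.009],[0,0,0]],[0.5,[0,0.003,-0.005],[0,0,0]],[0.5,[0,0,0],[0,0,0]],[0.5,[0,0,0],[0,0,0]]]'
python3 -c "
from h import *
o=bot.get_obs();print(o['tcp_pos'].round(4).tolist(),cv2.Rodrigues(o['eef_rot'])[0].round(3).tolist())"
```

```text
clock: 9.88
tcp_pos: [0.4617, -0.0811, 0.0505]
eef_rot: [-1.923, -1.933, -0.516]
force: [0.6, -0.4, 0.7]
gripper_width: 0.0442
gripper_force: 0.0
clock: 10.22
tcp_pos: [0.4622, -0.0749, 0.0379]
eef_rot: [-1.924, -1.931, -0.517]
force: [0.2, -0.3, -0.3]
gripper_width: 0.044
gripper_force: 0.0
[0.4622, -0.0749, 0.0379] [[-0.004, 1.0, 0.001], [0.866, 0.003, 0.499], [0.499, 0.002, -0.866]]
```

```bash

python3 -m pendant '[[0.5,[0,0.001,-0.003],[0,0,0]],[0.5,[0,0.001,-0.0025],[0,0,0]],[0.5,[0,0,0],[0,0,0]]]' 50
python3 -m pendant '[[0.1,[0,0,0],[0,0,0]],[0.1,[0,0,0],[0,0,0]],[0.1,[0,0,0],[0,0,0]],[0.1,[0,0,0],[0,0,0]]]'
python3 -m pendant '[[0.1,[0,0,0.03],[0,0,0]],[0.1,[0,0,0.04],[0,0,0]],[0.1,[0,0,0.04],[0,0,0]],[0.1,[0,0,0.04],[0,0,0]],[0.1,[0,0,0.03],[0,0,0]]]'
python3 -c "
from h import *
o=bot.get_obs();print(o['tcp_pos'].round(4).tolist())"
```

```text
clock: 10.47
tcp_pos: [0.4618, -0.0734, 0.0314]
eef_rot: [-1.925, -1.929, -0.517]
force: [-0.2, -0.5, 0.5]
gripper_width: 0.0441
gripper_force: 0.0
clock: 10.8
tcp_pos: [0.4617, -0.0733, 0.0315]
eef_rot: [-1.925, -1.929, -0.517]
force: [-0.2, 0.2, 0.2]
gripper_width: 0.0216
gripper_force: 50.0
clock: 11.22
tcp_pos: [0.4618, -0.0733, 0.215]
eef_rot: [-1.926, -1.932, -0.519]
force: [0.4, 0.2, -0.7]
gripper_width: 0.0215
gripper_force: 50.0
[0.4618, -0.0733, 0.215]
```

```bash

python3 -m pendant '[[0.1,[0,-0.004,0.015],[-0.105,0,0]],[0.1,[0,-0.004,0.015],[-0.105,0,0]],[0.1,[0,-0.004,0.015],[-0.105,0,0]],[0.1,[0,-0.004,0.015],[-0.105,0,0]],[0.1,[0,-0.004,0.015],[-0.105,0,0]]]'
python3 -m pendant '[[0.1,[0.014,-0.01,0.01],[-0.105,0,0]],[0.1,[0.014,-0.01,0.01],[-0.105,0,0]],[0.1,[0.014,-0.01,0.005],[-0.105,0,0]],[0.1,[0.014,-0.01,0],[-0.105,0,0]],[0.1,[0.014,-0.01,0],[-0.105,0,0]]]'
python3 -c "
from h import *
o=bot.get_obs();print(o['q'].round(3),o['tcp_pos'].round(4).tolist(),cv2.Rodrigues(o['eef_rot'])[0].round(3).tolist())"
```

```text
clock: 11.63
tcp_pos: [0.4617, -0.0936, 0.2883]
eef_rot: [2.216, 2.218, -0.004]
force: [0.5, 0.7, -1.2]
gripper_width: 0.0216
gripper_force: 50.0
clock: 12.05
tcp_pos: [0.5327, -0.1431, 0.3131]
eef_rot: [1.919, 1.923, -0.52]
force: [-0.5, 0.2, 0.2]
gripper_width: 0.0211
gripper_force: 50.0
[-0.021 -0.085  1.366 -0.547  1.806 -0.169] [0.5327, -0.1431, 0.3131] [[-0.001, 1.0, 0.003], [0.862, 0.003, -0.506], [-0.506, 0.002, -0.862]]
```

```bash

python3 -m pendant '[[0.1,[0.014,-0.013,0.002],[-0.105,0,0]],[0.1,[0.014,-0.013,0.002],[-0.105,0,0]],[0.1,[0.014,-0.013,0.001],[-0.105,0,0]],[0.1,[0.014,-0.013,0],[-0.105,0,0]],[0.1,[0.012,-0.011,0],[-0.104,0,0]]]'
python3 -m pendant '[[0.1,[0,0,0],[0,0,0]],[0.1,[0,0,0],[0,0,0]]]'
python3 - <<'E'
from h import *
o=bot.get_obs();R=cv2.Rodrigues(o['eef_rot'])[0];p=o['tcp_pos'];print(o['q'].round(3),p.round(4).tolist(),R.round(3).tolist())
c=cam('side');t=cam('top');a=R[:,2];G=p+.0175*a; tip=G+[0,0,-.146]; print('tip',tip,proj(c,tip),proj(t,tip),proj(c,G+[0,0,.014]))
cv2.imwrite('pics/p5.png',np.hstack([cv2.resize(c['color'][40:190,240:380],(467,500)),cv2.resize(t['color'][90:190,340:440],(330,500)) if 0 else cv2.resize(t['color'][100:185,350:406],(330,500))]))
E
```

```text
clock: 12.47
tcp_pos: [0.6007, -0.2061, 0.3167]
eef_rot: [1.576, 1.581, -0.919]
force: [0.9, -0.5, -0.9]
gripper_width: 0.0214
gripper_force: 50.0
clock: 12.63
tcp_pos: [0.5995, -0.2055, 0.3135]
eef_rot: [1.581, 1.589, -0.92]
force: [-0.5, -0.2, -1.1]
gripper_width: 0.0216
gripper_force: 50.0
[ 0.073  0.107  1.381 -1.052  1.678 -0.042] [0.5995, -0.2055, 0.3135] [[-0.006, 1.0, -0.002], [0.5, 0.001, -0.866], [-0.866, -0.007, -0.5]]
tip [ 0.59944202 -0.22069715  0.15877219] [311.02025533 113.37885078] [410.72136327 137.09853765] [308.87232611  55.98416363]
```

View pics/p5.png

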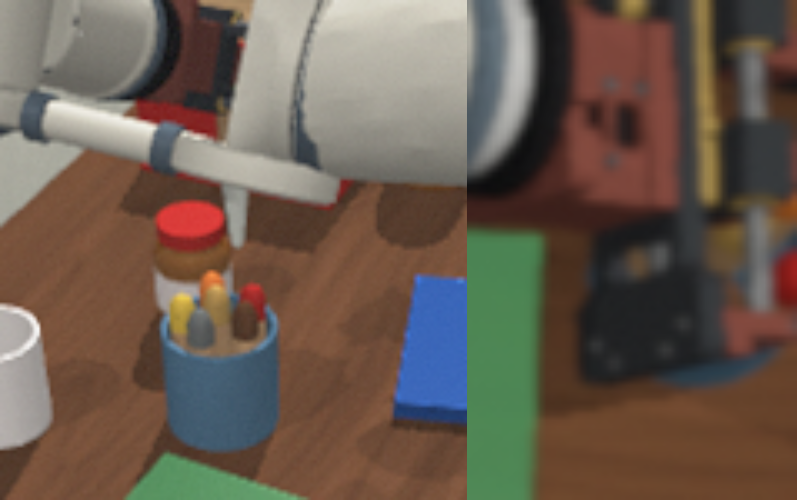

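The side view shows the tool vertical with its tip at about (311.4,114.1), matching the prediction (311.0,113.4). The orange head top is at (303.6,121.6) and the red one at (315.9,126.4). I check the sticks against this view.

```bash
python3 - <<'E'
from h import *
c=cam('side');cr=np.array([.6061,-.1937])
for n,d,L,px in [('or',(12.5,-20),.136,(303.6,122)),('red',(-22.6,-20.5),.134,(315.9,126.5)),('yel',(24.4,11.3),.132,(294.5,128.5)),('grey',(-2.3,31.2),.138,(300,133)),('brass',(-1.8,0),.140,(305,125.5)),('brown',(-32.2,14.4),.142,(313.5,130.5))]:
    print(n,proj(c,[*(cr+np.array(d)/1000),L]).round(1),px)
E
```

```text
or [303.8 120.5] (303.6, 122)
red [315.7 123.8] (315.9, 126.5)
yel [294.7 126.8] (294.5, 128.5)
grey [300.3 131. ] (300, 133)
brass [305.3 124.2] (305, 125.5)
brown [313.4 128.9] (313.5, 130.5)
```

```bash

python3 -m pendant '[[0.1,[0.001,-0.001,-0.01],[0,0,0]],[0.1,[0.001,-0.001,-0.01],[0,0,0]],[0.1,[0,0,-0.008],[0,0,0]],[0.1,[0,0,-0.008],[0,0,0]],[0.1,[0,0,-0.006],[0,0,0]]]'
python3 -m pendant '[[0.1,[0,0,-0.006],[0,0,0]],[0.1,[0,0,-0.006],[0,0,0]],[0.1,[0,0,-0.006],[0,0,0]],[0.1,[0,0,-0.005],[0,0,0]],[0.1,[0,0,0],[0,0,0]]]'
python3 -c "
from h import *
o=bot.get_obs();print(o['tcp_pos'].round(4).tolist(),o['force'].round(1),o['wrist_torque'].round(2))"
```

```text
clock: 13.2
tcp_pos: [0.6013, -0.2082, 0.2726]
eef_rot: [1.58, 1.585, -0.919]
force: [1.4, -0.8, -0.8]
gripper_width: 0.0217
gripper_force: 50.0
clock: 13.62
tcp_pos: [0.6014, -0.2081, 0.2498]
eef_rot: [1.58, 1.585, -0.919]
force: [0.7, 0.3, -0.8]
gripper_width: 0.0215
gripper_force: 50.0
[0.6014, -0.2081, 0.2498] [ 0.7  0.3 -0.8] [ 0.51 -0.09  0.03]
```

```bash

python3 -m pendant '[[0.1,[0,0,-0.005],[0,0,0]],[0.1,[0,0,-0.005],[0,0,0]],[0.1,[0,0,-0.005],[0,0,0]],[0.1,[0,0,-0.005],[0,0,0]],[0.1,[0,0,0],[0,0,0]]]'
python3 -m pendant '[[0.1,[0,0,-0.004],[0,0,0]],[0.1,[0,0,-0.004],[0,0,0]],[0.1,[0,0,-0.004],[0,0,0]],[0.1,[0,0,-0.004],[0,0,0]],[0.1,[0,0,0],[0,0,0]]]'
python3 -c "
from h import *
o=bot.get_obs();print(o['tcp_pos'].round(4).tolist(),o['force'].round(1),o['wrist_torque'].round(2))"
```

```text
clock: 14.03
tcp_pos: [0.6014, -0.2081, 0.2297]
eef_rot: [1.58, 1.585, -0.919]
force: [-0.0, -0.9, 0.2]
gripper_width: 0.0214
gripper_force: 50.0
clock: 14.45
tcp_pos: [0.6014, -0.2081, 0.214]
eef_rot: [1.58, 1.585, -0.919]
force: [-1.1, -0.2, -0.6]
gripper_width: 0.0213
gripper_force: 50.0
[0.6014, -0.2081, 0.214] [-1.1 -0.2 -0.6] [ 0.43 -0.06 -0.07]
```

Smooth so far; the tip is at about 0.059. I'll continue slowly.

```bash

python3 -m pendant '[[0.1,[0,0,-0.004],[0,0,0]],[0.1,[0,0,-0.004],[0,0,0]],[0.1,[0,0,-0.004],[0,0,0]],[0.1,[0,0,-0.004],[0,0,0]],[0.1,[0,0,0],[0,0,0]]]'
python3 -m pendant '[[0.1,[0,0,-0.003],[0,0,0]],[0.1,[0,0,-0.003],[0,0,0]],[0.1,[0,0,-0.003],[0,0,0]],[0.1,[0,0,-0.003],[0,0,0]],[0.1,[0,0,0],[0,0,0]]]'
python3 - <<'E'
from h import *
o=bot.get_obs();print(o['tcp_pos'].round(4).tolist(),o['force'].round(1),o['wrist_torque'].round(2))
c=cam('side');cv2.imwrite('pics/p6.png',cv2.resize(c['color'][40:190,240:380],(560,600)))
E
```

```text
clock: 14.87
tcp_pos: [0.6013, -0.2081, 0.198]
eef_rot: [1.58, 1.585, -0.919]
force: [-0.2, 0.4, 0.6]
gripper_width: 0.0215
gripper_force: 50.0
clock: 15.28
tcp_pos: [0.6014, -0.2081, 0.1864]
eef_rot: [1.58, 1.584, -0.918]
force: [0.6, -0.3, -1.3]
gripper_width: 0.0217
gripper_force: 50.0
[0.6014, -0.2081, 0.1864] [ 0.6 -0.3 -1.3] [ 0.45 -0.02  0.01]
```

View pics/p6.png

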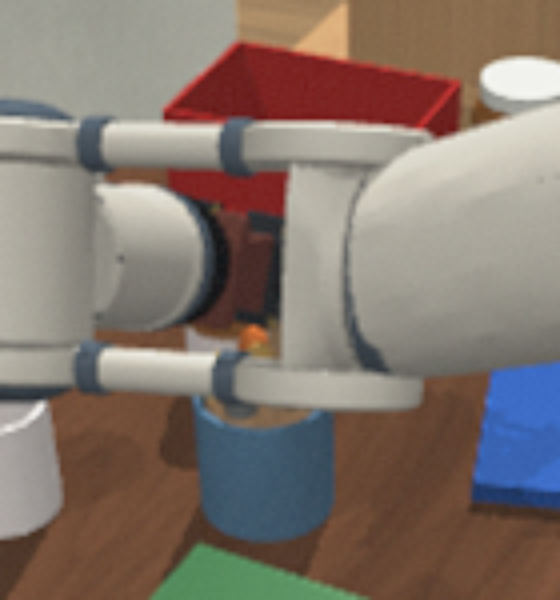

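The arm hides the tool here, but the crock has not moved (front edge at crop (265,530)), and no contact force shows.

```bash

python3 -m pendant '[[0.1,[0,0,-0.003],[0,0,0]],[0.1,[0,0,-0.003],[0,0,0]],[0.1,[0,0,-0.003],[0,0,0]],[0.1,[0,0,-0.003],[0,0,0]],[0.1,[0,0,0],[0,0,0]]]'
python3 -m pendant '[[0.1,[0,0,-0.003],[0,0,0]],[0.1,[0,0,-0.002],[0,0,0]],[0.1,[0,0,-0.002],[0,0,0]],[0.1,[0,0,-0.002],[0,0,0]],[0.1,[0,0,0],[0,0,0]]]'
python3 -m pendant '[[0.1,[0,0,-0.001],[0,0,0]],[0.1,[0,0,-0.001],[0,0,0]],[0.1,[0,0,0],[0,0,0]]]'
```

```text
clock: 15.75
tcp_pos: [0.6014, -0.2081, 0.1743]
eef_rot: [1.58, 1.585, -0.918]
force: [-0.4, 0.6, -0.5]
gripper_width: 0.0214
gripper_force: 50.0
clock: 16.17
tcp_pos: [0.6015, -0.2082, 0.1658]
eef_rot: [1.58, 1.584, -0.918]
force: [1.0, -0.2, -0.4]
gripper_width: 0.0216
gripper_force: 50.0
clock: 16.42
tcp_pos: [0.6016, -0.2082, 0.1642]
eef_rot: [1.58, 1.584, -0.917]
force: [-0.2, 0.4, -0.7]
gripper_width: 0.0215
gripper_force: 50.0
```

```bash

python3 -m pendant '[[0.1,[0,0,-0.001],[0,0,0]],[0.1,[0,0,-0.001],[0,0,0]],[0.1,[0,0,0],[0,0,0]]]'
python3 -m pendant '[[0.1,[0,0,-0.001],[0,0,0]],[0.1,[0,0,0],[0,0,0]]]'
```

```text
clock: 16.67
tcp_pos: [0.6018, -0.2082, 0.1627]
eef_rot: [1.58, 1.583, -0.917]
force: [0.0, 1.0, 1.1]
gripper_width: 0.0211
gripper_force: 50.0
clock: 16.83
tcp_pos: [0.6019, -0.2084, 0.1626]
eef_rot: [1.58, 1.581, -0.917]
force: [-1.0, 0.0, 4.7]
gripper_width: 0.0216
gripper_force: 50.0
```

```bash

python3 -m pendant '[[0.1,[0,0,-0.001],[0,0,0]],[0.1,[0,0,-0.001],[0,0,0]],[0.1,[0,0,0],[0,0,0]]]'
```

```text
clock: 17.08
tcp_pos: [0.6022, -0.2087, 0.1624]
eef_rot: [1.579, 1.579, -0.917]
force: [-1.9, 0.7, 9.2]
gripper_width: 0.0217
gripper_force: 50.0
```

```bash

python3 -m pendant '[[0.1,[0,0,0.002],[0,0,0]],[0.3,[0,0,0],[0,0,0]],[0.32,[0,0,0],[0,0,0]],[0.32,[0,0,0],[0,0,0]],[0.32,[0,0,0],[0,0,0]]]'
python3 -m pendant '[[0.32,[0,0.009,0.005],[0,0,0]],[0.32,[0,0.009,0.005],[0,0,0]],[0.32,[0,0.017,0.01],[0,0,0]],[0.32,[0,0.026,0.015],[0,0,0]],[0.32,[0,0.026,0.015],[0,0,0]]]'
python3 -m pendant '[[0.4,[-0.02,0.01,0.03],[0.1,0,0]],[0.4,[-0.02,0.01,0.03],[0.1,0,0]],[0.4,[-0.03,0,0.02],[0.1,0,0]],[0.4,[-0.03,0,0],[0.1,0,0]],[0.4,[-0.03,0,0],[0.1,0,0]]]'
python3 - <<'E'
from h import *
o=bot.get_obs();print(o['tcp_pos'].round(4).tolist(),cv2.Rodrigues(o['eef_rot'])[0].round(3).tolist(),o['q'].round(3))
c=cam('side');t=cam('top');cv2.imwrite('pics/p7.png',np.hstack([cv2.resize(c['color'][60:190,240:380],(431,400)),cv2.resize(t['color'][100:180,350:425],(369,400))]))
E
```

```text
clock: 17.5
tcp_pos: [0.6015, -0.2081, 0.1605]
eef_rot: [1.58, 1.585, -0.918]
force: [0.8, 0.1, 0.1]
gripper_width: 0.028
gripper_force: 0.0
clock: 17.92
tcp_pos: [0.6012, -0.1198, 0.212]
eef_rot: [1.581, 1.584, -0.918]
force: [0.2, 1.0, 0.8]
gripper_width: 0.0281
gripper_force: 0.0
clock: 18.33
tcp_pos: [0.4711, -0.0993, 0.2948]
eef_rot: [1.908, 1.915, -0.528]
force: [0.4, -0.9, -0.0]
gripper_width: 0.035
gripper_force: 0.0
[0.4711, -0.0993, 0.2948] [[-0.002, 1.0, 0.007], [0.855, 0.005, -0.518], [-0.518, 0.005, -0.855]] [ 0.077 -0.247  1.546 -0.566  1.835 -0.08 ]
```

View pics/p7.png

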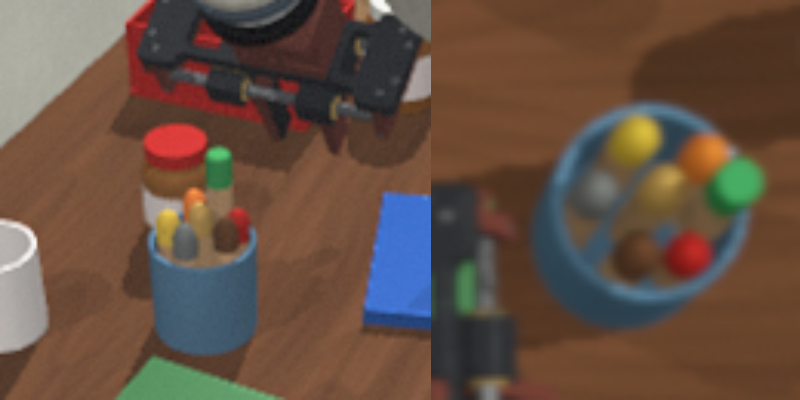

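The tool stands cone down among the six others, and the crock is unmoved. The green top is at side (311.1,108.4) and at top crop (735,185). Next I verify its depth and measure the lid bar.

```bash
python3 - <<'E'
from h import *
s=cam('side');print('green top pred',proj(s,[.6015,-.2225,.166]))
c=cam('top');im=c['color'];hsv=cv2.cvtColor(im,cv2.COLOR_BGR2HSV)
w=np.zeros(im.shape[:2],np.uint8);w[195:235,430:490]=255
m=cv2.inRange(hsv,(0,0,150),(180,70,255))&w
x=max(cv2.findContours(m,0,1)[0],key=cv2.contourArea);b=cv2.boxPoints(cv2.minAreaRect(x));P=np.array([ray(c,u,v,.042)[:2] for u,v in b]);e=max((P[1]-P[0],P[2]-P[1]),key=np.linalg.norm)
print(b.mean(0),P.mean(0),np.linalg.norm(P[1]-P[0]),np.linalg.norm(P[2]-P[1]),np.degrees(np.arctan2(e[1],e[0])))
m=cv2.inRange(hsv,(105,150,60),(125,255,255));x=max(cv2.findContours(m,0,1)[0],key=cv2.contourArea);b=cv2.boxPoints(cv2.minAreaRect(x));print('lid',np.mean([ray(c,u,v,.016)[:2] for u,v in b],0),bot.get_obs()['tcp_pos'],bot.get_obs()['clock'])
E
```

```text
green top pred [310.51465763 110.52344223]
[461.45386 214.83078] [ 0.42476146 -0.36364632] 0.06944398730355215 0.0184851015164891 -76.1891009347166
lid [ 0.42427092 -0.36152733] [ 0.47153864 -0.10118332  0.29294799] 18.5333
```

```bash

python3 -m pendant '[[0.5,[-0.005,-0.026,0],[0.09,0,0]],[0.5,[-0.005,-0.026,0],[0.09,0,0]],[0.5,[-0.005,-0.026,0],[0.09,0,0]],[0.5,[-0.005,-0.026,0],[0.09,0,0]],[0.5,[-0.005,-0.026,-0.01],[0.09,0,0]]]' 50
python3 -m pendant '[[0.5,[-0.005,-0.026,-0.03],[0.09,0,0]],[0.5,[-0.005,-0.026,-0.03],[0,0,0.05]],[0.5,[-0.004,-0.026,-0.03],[0,0,0.05]],[0.5,[-0.004,-0.026,-0.03],[0,0,0.05]],[0.5,[-0.004,-0.026,-0.03],[0,0,0.05]]]'
python3 -m pendant '[[0.5,[0,0,0],[0,0,0.05]],[0.5,[0,0,0],[0,0,0]],[0.5,[0,0,0],[0,0,0]]]'
python3 -c "
from h import *
o=bot.get_obs();print(o['tcp_pos'].round(4).tolist(),cv2.Rodrigues(o['eef_rot'])[0].round(4).tolist(),o['q'].round(3))"
```

```text
clock: 18.95
tcp_pos: [0.4478, -0.232, 0.2821]
eef_rot: [2.166, 2.175, -0.104]
force: [0.8, -0.4, 0.1]
gripper_width: 0.0443
gripper_force: 0.0
clock: 19.37
tcp_pos: [0.4244, -0.362, 0.1271]
eef_rot: [1.98, 2.435, -0.012]
force: [0.0, -0.3, 0.0]
gripper_width: 0.044
gripper_force: 0.0
clock: 19.62
tcp_pos: [0.425, -0.3607, 0.1293]
eef_rot: [1.923, 2.479, -0.01]
force: [0.4, 0.7, 0.7]
gripper_width: 0.0443
gripper_force: 0.0
[0.425, -0.3607, 0.1293] [[-0.2487, 0.9686, -0.0008], [0.9686, 0.2487, -0.0074], [-0.007, -0.0026, -1.0]] [-0.761 -0.019  1.547 -0.006  1.609 -1.013]
```

```bash

python3 -m pendant '[[0.5,[0,-0.001,-0.02],[0.0074,0,0]],[0.5,[0,-0.001,-0.025],[0,0,0]],[0.5,[0,0,-0.02],[0,0,0]],[0.5,[0,0,-0.015],[0,0,0]],[0.5,[0,0,-0.005],[0,0,0]]]' 50
python3 -m pendant '[[0.5,[0,0,0],[0,0,0]],[0.1,[0,0,0],[0,0,0]],[0.1,[0,0,0],[0,0,0]],[0.1,[0,0,0],[0,0,0]],[0.1,[0,0,0],[0,0,0]]]'
```

```text
clock: 20.03
tcp_pos: [0.4249, -0.3616, 0.0444]
eef_rot: [1.924, 2.483, -0.001]
force: [0.3, -0.2, -0.9]
gripper_width: 0.0437
gripper_force: 0.0
clock: 20.45
tcp_pos: [0.4252, -0.3636, 0.0478]
eef_rot: [1.921, 2.479, -0.001]
force: [-0.1, -0.8, 0.1]
gripper_width: 0.0208
gripper_force: 0.0
```

```bash

python3 -m pendant '[[0.1,[0,0,-0.002],[0,0,0]],[0.1,[0,0,0],[0,0,0]],[0.1,[0,0,0],[0,0,0]],[0.1,[0,0,0],[0,0,0]]]' 55
python3 -m pendant '[[0.1,[0,0,0.02],[0,0,0]],[0.1,[0,0,0.035],[0,0,0]],[0.1,[0,0,0.04],[0,0,0]],[0.1,[0,0,0.04],[0,0,0]],[0.1,[0,0,0.04],[0,0,0]]]'
python3 -m pendant '[[0.1,[-0.005,0.02,0.025],[0,0,0]],[0.1,[-0.005,0.03,0],[0,0,0]],[0.1,[0,0.03,0],[0,0,0]],[0.1,[0,0.03,0],[0,0,0]],[0.1,[0,0.03,0],[0,0,0]]]'
python3 -c "
from h import *
o=bot.get_obs();print(o['tcp_pos'].round(4).tolist(),cv2.Rodrigues(o['eef_rot'])[0].round(4).tolist(),o['q'].round(3))"
```

```text
clock: 20.78
tcp_pos: [0.4253, -0.3638, 0.0465]
eef_rot: [1.921, 2.478, -0.001]
force: [-1.7, 1.1, 6.3]
gripper_width: 0.0154
gripper_force: 55.0
clock: 21.2
tcp_pos: [0.4243, -0.3629, 0.221]
eef_rot: [1.923, 2.48, -0.0]
force: [0.7, -1.0, -1.5]
gripper_width: 0.0157
gripper_force: 55.0
clock: 21.62
tcp_pos: [0.4143, -0.2221, 0.2445]
eef_rot: [1.924, 2.479, -0.0]
force: [0.9, -0.1, -1.0]
gripper_width: 0.0153
gripper_force: 55.0
[0.4143, -0.2221, 0.2445] [[-0.2484, 0.9686, 0.0029], [0.9686, 0.2484, -0.0025], [-0.0031, 0.0022, -1.0]] [-5.640e-01 -2.620e-01  1.564e+00 -1.000e-03  1.836e+00 -8.150e-01]
```

```bash

python3 -m pendant '[[0.1,[0,0.03,0],[0,0,0.071]],[0.1,[0,0.03,0],[0,0,0.071]],[0.1,[0,0.03,0],[0,0,0.071]],[0.1,[0,0.03,0],[0,0,0.071]],[0.1,[0,0.03,0],[0,0,0.071]]]'
python3 -m pendant '[[0.1,[0.003,0.03,0],[0,0,0.071]],[0.1,[0.003,0.03,0],[0,0,0.071]],[0.1,[0.004,0.03,0],[0,0,0.071]],[0.1,[0.004,0.03,0],[0,0,0.071]],[0.1,[0.004,0.03,0],[0,0,0.071]]]'
python3 -m pendant '[[0.1,[0.005,0.03,0],[0,0,0.071]],[0.1,[0.005,0.03,0],[0,0,0.071]],[0.1,[0.005,0.03,0],[0,0,0.071]],[0.1,[0.005,0.03,0],[0,0,0.071]],[0.1,[0.005,0.03,0],[0,0,0.071]]]'
python3 -m pendant '[[0.1,[0.006,0.03,-0.01],[0,0,0.071]],[0.1,[0.006,0.03,-0.02],[0,0,0.071]],[0.1,[0.006,0.03,-0.02],[0,0,0.071]],[0.1,[0.006,0.028,-0.02],[0,0,0.08]],[0.1,[0,0,0],[0,0,0]]]'
python3 -m pendant '[[0.1,[0,0,-0.02],[0,0,0]],[0.1,[0,0,0],[0,0,0]],[0.1,[0,0,0],[0,0,0]]]'
python3 - <<'E'
from h import *
o=bot.get_obs();p=o['tcp_pos'];R=cv2.Rodrigues(o['eef_rot'])[0];print(p.round(4).tolist(),R.round(4).tolist(),o['q'].round(3))
for n in('top','side'):
    c=cam(n);im=c['color'];cv2.imwrite(f'pics/lid_{n}.png',im);hsv=cv2.cvtColor(im,cv2.COLOR_BGR2HSV)
    m=cv2.inRange(hsv,(105,120,50),(125,255,255));x=[k for k in cv2.findContours(m,0,1)[0] if cv2.contourArea(k)>1500]
    for k in x: print(n,cv2.boundingRect(k),cv2.approxPolyDP(k,4,True)[:,0].tolist())
E
```

```text
clock: 22.03
tcp_pos: [0.4143, -0.0719, 0.2444]
eef_rot: [1.45, 2.783, 0.001]
force: [1.0, 0.4, -0.3]
gripper_width: 0.0154
gripper_force: 55.0
clock: 22.45
tcp_pos: [0.4325, 0.0783, 0.2445]
eef_rot: [0.936, 2.995, 0.002]
force: [-0.0, -0.7, -0.9]
gripper_width: 0.0152
gripper_force: 55.0
clock: 22.87
tcp_pos: [0.4576, 0.2283, 0.2443]
eef_rot: [0.392, 3.114, 0.002]
force: [0.3, -0.5, -0.7]
gripper_width: 0.0155
gripper_force: 55.0
clock: 23.28
tcp_pos: [0.4799, 0.3479, 0.1674]
eef_rot: [0.073, -3.135, 0.002]
force: [-0.9, -0.6, -2.2]
gripper_width: 0.0157
gripper_force: 55.0
clock: 23.53
tcp_pos: [0.4812, 0.3441, 0.1536]
eef_rot: [-0.06, 3.14, 0.001]
force: [-0.3, 0.4, -1.0]
gripper_width: 0.0159
gripper_force: 55.0
[0.4812, 0.3441, 0.1536] [[-0.9993, -0.0384, 0.0007], [-0.0384, 0.9993, 0.0003], [-0.0007, 0.0003, -1.0]] [ 0.563  0.069  1.415 -0.     1.657 -1.046]
top (416, 283, 51, 64) [[460, 283], [416, 287], [422, 346], [466, 343]]
top (141, 152, 60, 85) [[142, 155], [148, 171], [156, 169], [170, 177], [190, 173], [192, 204], [169, 206], [192, 236], [200, 236], [196, 153]]
side (166, 269, 139, 93) [[304, 287], [244, 270], [246, 292], [256, 300], [252, 311], [223, 302], [218, 318], [179, 300], [166, 321], [268, 361]]
side (436, 157, 62, 40) [[443, 157], [436, 184], [493, 195], [496, 168]]
```

```bash
python3 - <<'E'
from h import *
c=cam('top');im=c['color'];hsv=cv2.cvtColor(im,cv2.COLOR_BGR2HSV)
m=cv2.inRange(hsv,(100,110,40),(128,255,255));m[:,230:]=0;p=np.argwhere(m)[:,::-1].astype(np.float32)
b=cv2.boxPoints(cv2.minAreaRect(p));P=np.array([ray(c,u,v,.122)[:2] for u,v in b]);e=P[1]-P[0],P[2]-P[1]
print(b.round(1).tolist(),P.mean(0),[(np.linalg.norm(k),np.degrees(np.arctan2(k[1],k[0]))) for k in e])
im=cv2.imread('pics/lid_top.png');s=cv2.imread('pics/lid_side.png')
cv2.imwrite('pics/p8.png',np.hstack([cv2.resize(im[140:250,120:220],(364,400)),cv2.resize(s[250:390,150:310],(436,382)).repeat(1,0) if 0 else cv2.resize(s[250:390,150:310],(436,400))]))
E
```

```text
[[-19.700000762939453, 208.3000030517578], [0.0, 112.0], [215.39999389648438, 156.1999969482422], [195.60000610351562, 252.39999389648438]] [0.51681239 0.49932653] [(np.float64(0.22647271865111246), np.float64(-10.110838028546226)), (np.float64(0.5098474450739922), np.float64(-102.89975964807806))]
```

View pics/p8.png

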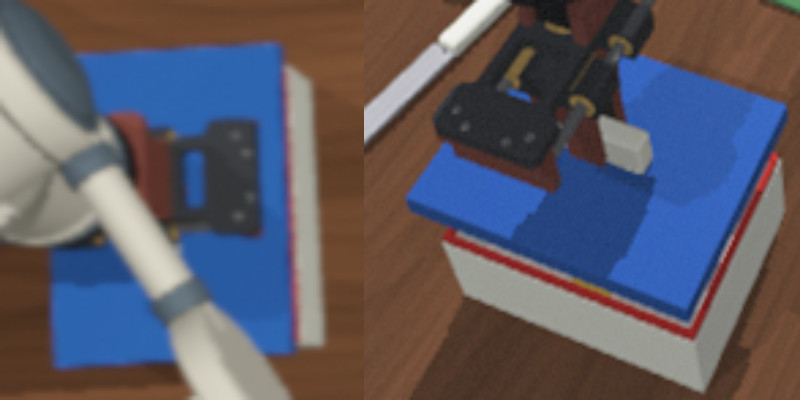

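The top crop shows the lid corners at (280,43), (296,350) and (55,367). The side crop shows the lid level over the tub. I compute the offset.

```bash
python3 - <<'E'
from h import *
t=cam('top');s=cam('side')
T=lambda x,y,z:ray(t,120+x/3.64,140+y/3.636,z)[:2]
S=lambda x,y,z:ray(s,150+(x-364)/2.725,250+y/2.857,z)[:2]
zt=.1536-.0305+.0
a,b,d=T(280,43,zt),T(296,350,zt),T(55,367,zt); print('lid top diag',(a+d)/2,'side lens',np.linalg.norm(a-b),np.linalg.norm(b-d))
l,bo,r=S(410,200,zt),S(690,310,zt),S(785,104,zt); print('lid side',(l+r)/2,np.linalg.norm(l-bo),np.linalg.norm(bo-r))
l,bo,r=S(444,236,.072),S(694,335,.072),S(779,155,.072); print('tub side',(l+r)/2,np.linalg.norm(l-bo),np.linalg.norm(bo-r), np.degrees(np.arctan2(*(l-bo)[::-1])))
E
```

```text
lid top diag [0.48045786 0.34251923] side lens 0.19611556410267694 0.1510233380764707
lid side [0.48189711 0.34235611] 0.19610161706711296 0.14731034491526418
tub side [0.48140841 0.34129315] 0.18374452985338313 0.13270863836872113 2.6793566460724034
```

```bash

python3 -m pendant '[[0.1,[0,0.001,-0.01],[0,0,0]],[0.1,[0,0,-0.01],[0,0,0]],[0.1,[0,0,-0.008],[0,0,0]],[0.1,[0,0,-0.004],[0,0,0]],[0.1,[0,0,0],[0,0,0]]]'
python3 -m pendant '[[0.1,[0,0,-0.002],[0,0,0]],[0.1,[0,0,-0.002],[0,0,0]],[0.1,[0,0,-0.002],[0,0,0]],[0.1,[0,0,0],[0,0,0]]]'
python3 -m pendant '[[0.1,[0,0,-0.002],[0,0,0]],[0.1,[0,0,-0.002],[0,0,0]],[0.1,[0,0,0],[0,0,0]]]'
```

```text
clock: 24.2
tcp_pos: [0.4808, 0.3453, 0.1199]
eef_rot: [0.062, -3.141, 0.0]
force: [-0.2, -0.1, -0.9]
gripper_width: 0.0157
gripper_force: 55.0
clock: 24.53
tcp_pos: [0.4816, 0.3458, 0.1162]
eef_rot: [-0.061, 3.138, 0.003]
force: [-0.3, -0.4, -1.2]
gripper_width: 0.0158
gripper_force: 55.0
clock: 24.78
tcp_pos: [0.4815, 0.3458, 0.1119]
eef_rot: [-0.062, 3.139, 0.003]
force: [-0.2, 0.4, -1.6]
gripper_width: 0.0157
gripper_force: 55.0
```

The skirt is over the ring without contact. I keep lowering, then press slowly.

```bash

python3 -m pendant '[[0.1,[0,0,-0.002],[0,0,0]],[0.1,[0,0,-0.002],[0,0,0]],[0.1,[0,0,-0.001],[0,0,0]],[0.1,[0,0,-0.001],[0,0,0]],[0.1,[0,0,0],[0,0,0]]]'
python3 -m pendant '[[0.1,[0,0,-0.0005],[0,0,0]],[0.1,[0,0,-0.0005],[0,0,0]],[0.1,[0,0,-0.0005],[0,0,0]],[0.1,[0,0,-0.0005],[0,0,0]],[0.1,[0,0,-0.0005],[0,0,0]]]'
python3 -m pendant '[[0.1,[0,0,-0.0005],[0,0,0]],[0.1,[0,0,-0.0005],[0,0,0]],[0.1,[0,0,-0.0005],[0,0,0]],[0.1,[0,0,-0.0005],[0,0,0]],[0.1,[0,0,-0.0005],[0,0,0]]]'
```

```text
clock: 25.2
tcp_pos: [0.4817, 0.3458, 0.1065]
eef_rot: [-0.062, 3.138, 0.003]
force: [-0.8, -0.4, -0.2]
gripper_width: 0.0159
gripper_force: 55.0
clock: 25.62
tcp_pos: [0.4818, 0.3459, 0.1056]
eef_rot: [-0.061, 3.137, 0.004]
force: [-3.3, -2.8, 7.0]
gripper_width: 0.0159
gripper_force: 55.0
clock: 26.03
tcp_pos: [0.4817, 0.3459, 0.1032]
eef_rot: [-0.062, 3.137, 0.004]
force: [-3.5, -2.3, 7.4]
gripper_width: 0.0155
gripper_force: 55.0
```

```bash

python3 -m pendant '[[0.1,[0,0,-0.0005],[0,0,0]],[0.1,[0,0,-0.0005],[0,0,0]],[0.1,[0,0,-0.0005],[0,0,0]],[0.1,[0,0,-0.0005],[0,0,0]],[0.1,[0,0,-0.0005],[0,0,0]]]'
python3 -m pendant '[[0.1,[0,0,-0.0005],[0,0,0]],[0.1,[0,0,-0.0005],[0,0,0]],[0.1,[0,0,-0.0005],[0,0,0]],[0.1,[0,0,-0.0005],[0,0,0]],[0.1,[0,0,0],[0,0,0]]]'
```

```text
clock: 26.45
tcp_pos: [0.4817, 0.3459, 0.1007]
eef_rot: [-0.062, 3.137, 0.004]
force: [-4.5, -2.2, 7.3]
gripper_width: 0.0158
gripper_force: 55.0
clock: 26.87
tcp_pos: [0.4818, 0.3459, 0.1005]
eef_rot: [-0.062, 3.136, 0.004]
force: [-7.7, -5.4, 14.0]
gripper_width: 0.0156
gripper_force: 55.0
```

```bash

python3 -m pendant '[[0.1,[0.0005,0.0003,-0.001],[0,0,0]],[0.1,[0.0005,0.0003,-0.001],[0,0,0]],[0.1,[0,0,0],[0,0,0]],[0.1,[0,0,0],[0,0,0]]]'
python3 -m pendant '[[0.5,[0,0,0.002],[0,0,0]],[0.5,[0,0,0.002],[0,0,0]],[0.5,[0,0,0],[0,0,0]],[0.5,[0,0,0],[0,0,0]],[0.5,[0,0,0.02],[0,0,0]]]'
python3 -m pendant '[[0.0,[0,0,0.02],[0,0,0]],[0.0,[0,0,0.01],[0,0,0]],[0.0,[0,0,0],[0,0,0]],[0.0,[0,0,0],[0,0,0]],[0.0,[0,0,0],[0,0,0]]]'
```

```text
clock: 27.2
tcp_pos: [0.4819, 0.3459, 0.1004]
eef_rot: [-0.062, 3.138, 0.003]
force: [-15.0, -10.2, 24.6]
gripper_width: 0.016
gripper_force: 55.0
clock: 27.62
tcp_pos: [0.4808, 0.3453, 0.1136]
eef_rot: [0.061, -3.136, 0.004]
force: [-0.1, -0.7, -1.3]
gripper_width: 0.043
gripper_force: 0.0
clock: 28.03
tcp_pos: [0.4823, 0.3462, 0.1473]
eef_rot: [-0.062, 3.14, 0.001]
force: [-0.4, 0.2, 0.0]
gripper_width: 0.0139
gripper_force: 0.0
```

Now a check press with closed fingers on top of the bar (contact expected at TCP z ≈ 0.120).

```bash

python3 -m pendant '[[0.0,[0,0,-0.01],[0,0,0]],[0.0,[0,0,-0.008],[0,0,0]],[0.0,[0,0,-0.004],[0,0,0]],[0.0,[0,0,-0.001],[0,0,0]],[0.0,[0,0,0],[0,0,0]]]' 20
python3 -m pendant '[[0.0,[0,0,-0.001],[0,0,0]],[0.0,[0,0,-0.001],[0,0,0]],[0.0,[0,0,-0.001],[0,0,0]],[0.0,[0,0,-0.001],[0,0,0]],[0.0,[0,0,0],[0,0,0]]]'
```

```text
clock: 28.45
tcp_pos: [0.4822, 0.3461, 0.1245]
eef_rot: [-0.062, 3.14, 0.001]
force: [0.4, 0.2, -0.7]
gripper_width: 0.0006
gripper_force: 0.0
clock: 28.87
tcp_pos: [0.4827, 0.3464, 0.1218]
eef_rot: [-0.061, 3.138, 0.003]
force: [0.7, 0.3, 0.7]
gripper_width: 0.0006
gripper_force: 0.0
```

```bash

python3 -m pendant '[[0.0,[0,0,-0.001],[0,0,0]],[0.0,[0,0,-0.001],[0,0,0]],[0.0,[0,0,-0.001],[0,0,0]],[0.0,[0,0,0],[0,0,0]]]' 20
python3 -m pendant '[[0.0,[0,0,-0.001],[0,0,0]],[0.0,[0,0,-0.001],[0,0,0]],[0.0,[0,0,0],[0,0,0]],[0.0,[0,0,0],[0,0,0]]]'
```

```text
clock: 29.2
tcp_pos: [0.4828, 0.3465, 0.1204]
eef_rot: [-0.061, 3.137, 0.004]
force: [-2.2, -1.5, 6.1]
gripper_width: 0.0005
gripper_force: 2.9
clock: 29.53
tcp_pos: [0.4828, 0.3465, 0.1203]
eef_rot: [-0.062, 3.136, 0.005]
force: [-5.3, -3.4, 13.7]
gripper_width: 0.0007
gripper_force: 6.6
```

The bar top is at z≈0.098, so the lid is home. One last push, then I withdraw and take a final look.

```bash

python3 -m pendant '[[0.0,[0,0,-0.001],[0,0,0]],[0.0,[0,0,-0.001],[0,0,0]],[0.0,[0,0,0],[0,0,0]],[0.0,[0,0,0],[0,0,0]]]' 20
python3 -m pendant '[[0.0,[0,0,0.01],[0,0,0]],[0.0,[0,0,0.03],[0,0,0]],[0.0,[0,0,0.04],[0,0,0]],[0.0,[0,0,0.04],[0,0,0]],[0.0,[-0.02,-0.02,0.02],[0,0,0]]]'
python3 -m pendant '[[0.0,[-0.02,-0.035,0],[0,0,0]],[0.0,[0,-0.04,0],[0,0,0]],[0.0,[0,-0.04,0],[0,0,0]],[0.0,[0,-0.04,0],[0,0,0]],[0.0,[0,0,0],[0,0,0]]]'
python3 - <<'E'
from h import *
c=cam('side');cv2.imwrite('pics/p9.png',c['color']);print(bot.get_obs()['clock'],[proj(c,[.6015,-.2225,.166])])
E
```

```text
clock: 29.87
tcp_pos: [0.4828, 0.3465, 0.1202]
eef_rot: [-0.062, 3.135, 0.006]
force: [-9.1, -5.5, 21.1]
gripper_width: 0.0003
gripper_force: 10.4
clock: 30.28
tcp_pos: [0.4647, 0.3283, 0.2583]
eef_rot: [-0.062, 3.134, 0.007]
force: [0.6, -0.1, 1.9]
gripper_width: 0.0006
gripper_force: 0.0
clock: 30.7
tcp_pos: [0.4429, 0.1661, 0.2557]
eef_rot: [-0.052, 3.136, -0.001]
force: [-0.4, -0.1, -0.1]
gripper_width: 0.0003
gripper_force: 0.0
30.75 [array([310.51465763, 110.52344223])]
```

View pics/p9.png

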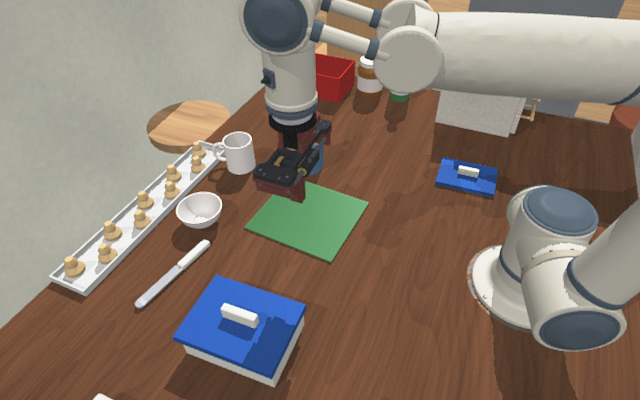

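The lid sits level and fully down on the tub (240,325), the bystanders are undisturbed, and the gripper is clear of everything. Handing in.

```bash
python3 -c "
from station import bot
print(bot.job_done())"
```

```text
the job is handed in; nothing more can be done
None
```

I handed the job in at about 31 s: the tool was laid on the plate and then stood cone down at the bottom of the crock with the other six, and the lid is pressed home on the tub; the handing-in call returned no verdict.

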